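# Start the screw feeder and hold its jog button

### The job

Get the screw feeder going from its control strip, pressing with closed fingers: switch the red rocker fully on by pressing down its white-barred end, then switch the blue rocker fully on the same way, and then press the green jog button right down. Finish while still holding the green button down. Do not set off the red mushroom stop on the yellow station, do not press the green button before both rockers are on, and leave the loose things on the bench where they stand.

Things in the scene. Friction and masses are not known exactly. Their poses are not given: they have to be found in the camera images.
- strip: aluminium plate fixed to the bench, 120 (x) x 440 (y) x 6 mm; origin at the centre of its underside. Four fixed stations, each 88 x 78 x 40 mm, stand on it in a row along its y, 105 mm apart (at y -157.5, -52.5, 52.5, 157.5 mm, x within 8 mm of 0), in an order that changes from run to run; all share the plate's heading
- mains (a joint): red rocker paddle, 64 mm long, 42 mm wide, 8 mm thick, hinged like a see-saw across its middle, on a grey station. 0 rad: off, the end with the white bar stands up, tilted 0.25 rad; 0.5 rad: on, that end is fully down. About 3 to 4 N pressed down on the white-bar end moves it, and it stays where it is left, without a snap
- mains_on (a point): point on the top face of the red paddle, mid white bar, 22 mm from the hinge line; moves with the paddle: about 67 mm above the bench when off, 11 mm lower when fully on. Its y axis lies along the hinge line; its x, seen in plan, points from the hinge to the white-bar end. A fingertip up to 25 mm long (along x) pressed straight down here stays on the right half
- drive (a joint): blue rocker paddle, 64 mm long, 42 mm wide, 8 mm thick, hinged like a see-saw across its middle, on a grey station. 0 rad: off, the end with the white bar stands up, tilted 0.25 rad; 0.5 rad: on, that end is fully down. About 3 to 4 N pressed down on the white-bar end moves it, and it stays where it is left, without a snap
- drive_on (a point): point on the top face of the blue paddle, mid white bar, 22 mm from the hinge line; moves with the paddle: about 67 mm above the bench when off, 11 mm lower when fully on. Its y axis lies along the hinge line; its x, seen in plan, points from the hinge to the white-bar end. A fingertip up to 25 mm long (along x) pressed straight down here stays on the right half
- jog (a joint): travel of the green flat round jog button, 44 mm across, on a grey station: 0 m up, 0.010 m fully down; it springs back when let go; 2 N starts it, 7 N holds it fully down. (The feeder it runs, a fixed blue-footed machine with a steel bowl, 190 mm high, stands well off to the robot's right, at y below -0.35)
- jog_top (a point): centre of the top face of the green button, 64 mm above the bench when up; z up; moves with it
- stop (a joint): travel of the red mushroom stop button, 40 mm across, domed, on the yellow station: 0 m up, 0.006 m fully down; must not be pressed
- stop_top (a point): top of the red mushroom, 76 mm above the bench; to be kept clear of
- carton: loose orange carton of screws with a white band, 70 (x) x 90 (y) x 60 mm high, 0.6 kg, origin at the centre of its underside; leave alone
- oil: loose white oil bottle with blue label and cap, 56 mm across, 110 mm high, origin at the centre of its underside; leave alone
- tin: loose steel tin with green label, 72 mm across, 70 mm high, origin at the centre of its underside; leave alone

How it is judged:
On the way, in this order (a step that is already met when the one before it is completed fails the run):
1. the red rocker is switched fully on (value of joint mains above 0.4 rad), for 0.2 s.
2. then the blue rocker is switched fully on (value of joint drive above 0.4 rad), for 0.2 s.
3. then the green button is pressed right down by the fingers (value of joint jog above 0.007 m and contact force between the fingers and jog above 1.5 N), for 0.3 s.
At the end, for the whole second after the job is handed in: Both rockers are on (past 0.40 of 0.50 rad), the green button is held at least 7 of its 10 mm down by the fingers with more than 1.5 N, the stop button is up (within 2 mm), and carton, bottle and tin stand upright at rest within 20 mm of where they were (all of step 3 and value of joint each of mains, drive above 0.4 rad and value of joint stop below 0.002 m and distance of each of carton, oil, tin from where it was at the start of the episode below 0.02 m and angle between each of carton, oil, tin's own z axis and vertical below 0.2 rad and linear speed of each of carton, oil, tin below 0.03 m/s); the arm keeps its last pose, push and grip.
It fails at once if the blue rocker is moved over while the red one is not on (value of joint drive above 0.25 rad and value of joint mains below 0.35 rad).
It fails at once if the green button is pressed (3 mm) before both rockers are on (value of joint jog above 0.003 m and value of joint any of mains, drive below 0.35 rad).
It fails at once if the red mushroom stop is pressed (3 mm) (value of joint stop above 0.003 m).
It fails at once if the carton, bottle or tin is lifted, tipped or pushed more than 20 mm away (distance of any of carton, oil, tin from where it was at the start of the episode above 0.02 m or angle between any of carton, oil, tin's own z axis and vertical above 0.4 rad).
It also fails if it takes over 45 s, if anything falls off the work surface, if the arm or the gripper's body presses on something with over 40 N, if the wrist force passes 120 N, or if a joint passes its speed limit or range.

### The arm

A 6-joint arm with a two-finger parallel gripper is mounted at the origin on the work surface. World frame = base frame: x ahead of the robot, y to its left, z up, the work surface at z = 0. Lengths are in m, angles in rad, forces in N, time in s.
With the tool pointing down it reaches from about 0.3 to 0.775 m from the base axis. Payload 14.6 kg.
Tool frame: the origin (TCP) lies on the centre line of the jaws, within the pads' length; the fingertips stand 8 mm ahead of it and the grasp point (between the pads) lies 11 mm behind it; z points along the fingers, y is the line along which they close (so a half turn about z gives the same grasp; the last joint's range is limited). The gripper opens to 94 mm and grips with 3 to 60 N. Pads are 16 mm wide; open, the fingers measure 119 mm over their backs; the gripper's body (75 mm by 177 mm) begins 78 mm behind the grasp point.
Start: joints at [1.254, 0.3, 1.521, -0, 1.321, -0.067], TCP at [0.136, 0.533, 0.213] pointing down, gripper open.
Joint ranges: [-3.03, 3.03], [-0.79, 2.21], [0.23, 2.52], [-1.04, 4.18], [0, 3.07], [-2.55, 2.55]. Speed limits (rad/s): [2.22, 2.22, 2.57, 3.14, 3.14, 3.14].

### API

Orientations are given as a rotation vector (axis times angle).
In Python, from station import env gives the robot as it stands.
- The arm moves only by the tool send_rows, never from a script. Its argument "rows" is a list of rows, each an object with "translation": the shift along the tool's x, y, z in mm, a list of three; "turn": the turn about the tool's z in degrees. In form: [{"translation": [tx, ty, tz], "turn": turn}, ...]. A call has 1 to 10 rows; each row shifts and turns the commanded pose from where the row before left it, along the tool's axes as they then stand; what a row does not reach is not made up. A row lasts 1/8 s, in which the tool goes at most 62.5 mm and 10.7 degrees, less where a joint would pass 70% of its speed; a pose out of reach is approached as far as the arm can. A call with a gripper value outside its range is refused whole. "gripper" is the opening, from 0 (shut) to 1 (fully open), set as the call begins (left out, the last holds). The fingers move at their own pace and stop on an object; "squeeze" is the grip in N (left out, the last holds). Time passes only in rows, so rows that do not move let the fingers close. It gives the time, the measured TCP pose, the force, the opening and the grip force at its end, in the units of the state.
- env.read_state(): the state, without advancing time (a new reading comes with each control period).
- env.read_camera(name): name is "scene" or "top" or "wrist"; returns the picture (384x512x3 uint8, blue, green, red); there is no depth.
- env.camera_model(name): a dict with "fx", "fy", "cx", "cy" (pixels), "eye" and "rotation" of the camera in the world. Camera axes: x right, y down, z forward; pixel columns grow to the right and rows downward; lengths in m; the calibration is good to about 2 mm. A picture is of the moment at which its call begins: read the wrist's pose just before it. camera_model takes no time and is no camera call; for the wrist camera it gives the pose at the moment of the call.
- env.sign_off(): hands the job in; it is judged then, once.
The state is a dict: "t": time; "qpos": joint angles; "dq": joint speeds; "effort": joint torques, N m; "ee_pos": TCP position; "ee_rot": TCP orientation; "contact_force": force on the tool from outside, world axes, zero at the start; "ft_torque": the same for the moment, N m; "width": finger opening in m; "gripper_force": force on a finger pad.
Only numpy, scipy, OpenCV 4.12 (cv2) and the standard library are available. Lean on these libraries where they do the work, as an engineer would, in place of code of your own. Each camera call takes 0.05 s, during which the arm holds its last target. There are 200 camera calls.

## Working session

There is one attempt and no reset: what is moved stays moved. The work goes in short steps, Python scripts to look and compute and a tool call to move; the robot and the scene stay as the last step left them, time stands still between calls to the robot, and variables do not carry over. Pictures are saved under pics/ and viewed, at most 10 in all, crops included, and the job is handed in when it is done.

Besides the shell and the picture viewer there is one more tool, called after ">>>" as a command line: name --argument value ..., lists and objects as JSON in quotes. send_rows: Moves the arm, as the interface text tells. Its arguments: {"type":"object","properties":{"rows":{"type":"array","items":{"type":"object","properties":{"translation":{"type":"array","items":{"type":"number"}},"turn":{"type":"number"}}}},"gripper":{"type":"number"},"squeeze":{"type":"number"}},"required":["rows"]}

```bash
mkdir -p pics
python3 - <<'E'
from station import env
import cv2,numpy as np
s=env.read_state();print(s['t'],s['ee_pos'],s['ee_rot'],s['qpos'])
for n in("top","scene"):
    im=env.read_camera(n);cv2.imwrite(f"pics/{n}0.png",im);m=env.camera_model(n);print(n,{k:np.round(v,4).tolist() for k,v in m.items()})
E
```

```text
0.0 [0.13586892 0.53269091 0.21288472] [-3.91221999e-01 -3.11692049e+00  1.79553693e-03] [ 1.25443701e+00  3.00473184e-01  1.52158217e+00 -6.33175153e-06
  1.32070054e+00 -6.66325767e-02]
top {'fx': 395.0409, 'fy': 395.0409, 'cx': 250.1497, 'cy': 189.4474, 'eye': [0.494, 0.0252, 0.8078], 'rotation': [-2.1614, 2.1763, -0.1101]}
scene {'fx': 361.5375, 'fy': 361.5375, 'cx': 255.678, 'cy': 184.055, 'eye': [1.1486, 0.0763, 0.6473], 'rotation': [-1.6962, -1.8324, 0.7564]}
```

View pics/top0.png

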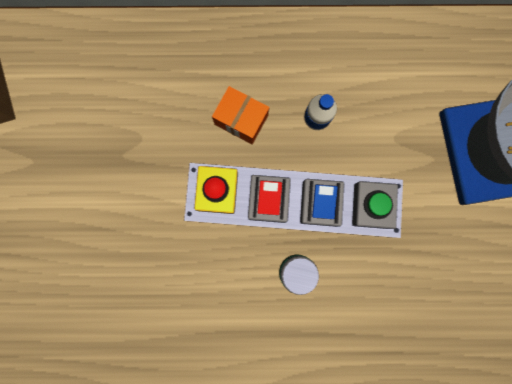

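View pics/scene0.png

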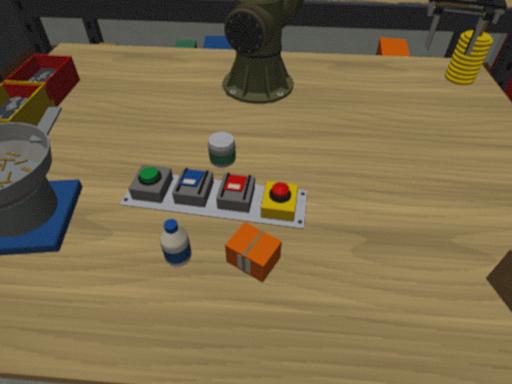

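The top view has +x up and +y left. From +y to -y the order is yellow stop (216,189), red rocker (270,197), blue rocker (325,202), green button (380,204). Both white bars are on the +x end. The carton and bottle are beyond the strip, and the tin is on the near side.

```bash
cat > h.py <<'E'
from station import env
import cv2,numpy as np
from scipy.spatial.transform import Rotation as R
def ray(m,u,v,z):
    d=R.from_rotvec(m['rotation']).as_matrix() if np.size(m['rotation'])==3 else np.array(m['rotation'])
    d=d@[(u-m['cx'])/m['fx'],(v-m['cy'])/m['fy'],1]
    e=np.array(m['eye']);return e+d*(z-e[2])/d[2]
def blobs(im,lo,hi,roi):
    x0,y0,x1,y1=roi
    k=cv2.inRange(cv2.cvtColor(im[y0:y1,x0:x1],cv2.COLOR_BGR2HSV),lo,hi)
    n,_,st,c=cv2.connectedComponentsWithStats(k)
    return sorted([(int(st[i,4]),c[i]+[x0,y0]) for i in range(1,n) if st[i,4]>15],key=lambda a:-a[0])
E
python3 - <<'E'
from h import *
rois={'top':dict(redbar=(258,178,282,196),bluebar=(313,182,338,198),green=(362,185,400,222),stop=(198,172,234,206)),
'scene':dict(redbar=(222,172,252,198),bluebar=(177,168,208,192),green=(132,160,170,190),stop=(264,178,300,206))}
for n in rois:
    im=cv2.imread(f"pics/{n}0.png");m=env.camera_model(n)
    for k,r in rois[n].items():
        lo,hi,z={'r':((0,0,150),(179,70,255),.067),'b':((0,0,150),(179,70,255),.067),'g':((50,120,60),(80,255,255),.064),'s':((0,180,60),(8,255,255),.07)}[k[0]]
        for a,c in blobs(im,lo,hi,r)[:2]: print(n,k,a,c.round(1),ray(m,*c,z).round(4))
m=env.camera_model('top')
p=[ray(m,u,v,.006) for u,v in((194,170),(189,213),(399,186),(396,230))]
print(np.round(p,3)); d=p[0]-p[2]+p[1]-p[3];print('strip y heading',np.degrees(np.arctan2(d[1],d[0])))
print('tool y',R.from_rotvec(env.read_state()['ee_rot']).as_matrix()[:,1])
E
```

```text
top redbar 111 [270.3 186.2] [ 0.5756 -0.0128  0.067 ]
top bluebar 119 [325.6 190.1] [ 0.5676 -0.117   0.067 ]
top green 421 [380.  203.8] [ 0.5411 -0.2194  0.064 ]
top stop 376 [214.4 187.6] [0.5733 0.0924 0.07  ]
scene redbar 31 [233.7 185.8] [ 0.5759 -0.0131  0.067 ]
scene bluebar 30 [188.8 181. ] [ 0.5687 -0.1175  0.067 ]
scene green 192 [148.3 173.2] [ 0.5477 -0.2187  0.064 ]
scene stop 174 [280.  189.4] [0.5817 0.0916 0.07  ]
[[ 0.617  0.14   0.006]
 [ 0.529  0.15   0.006]
 [ 0.581 -0.279  0.006]
 [ 0.492 -0.269  0.006]]
strip y heading 85.01061907286994
tool y [ 0.24715116  0.96897642 -0.00100098]
```

>>> send_rows --rows '[{"translation":[0,0,0],"turn":-9.3},{"translation":[-30,-30,0],"turn":0},{"translation":[-30,-30,0],"turn":0},{"translation":[-30,-30,0],"turn":0},{"translation":[-30,-30,0],"turn":0},{"translation":[-30,-30,0],"turn":0},{"translation":[-30,-30,0],"turn":0},{"translation":[-30,-30,0],"turn":0},{"translation":[-30,-30,0],"turn":0},{"translation":[-30,-30,0],"turn":0}]' --gripper 0 --squeeze 20

```text
t: 1.35
ee_pos: [0.382, 0.2391, 0.2133]
ee_rot: [-0.137, -3.138, 0.0]
contact_force: [0.3, 0.7, 0.3]
width: 0.0011
gripper_force: 0.0
```

>>> send_rows --rows '[{"translation":[-30,-30,0],"turn":0},{"translation":[-30,-30,0],"turn":0},{"translation":[-30,-30,0],"turn":0},{"translation":[-30,-30,0],"turn":0},{"translation":[-30,-30,0],"turn":0},{"translation":[-30,-30,0],"turn":0},{"translation":[-30,-30,0],"turn":0},{"translation":[0,0,0],"turn":0},{"translation":[0,0,0],"turn":0}]'

```text
t: 2.48
ee_pos: [0.5718, 0.0131, 0.2131]
ee_rot: [-0.137, -3.138, -0.0]
contact_force: [-0.1, -0.4, -0.5]
width: 0.0003
gripper_force: 0.0
```

```bash
cat >> h.py <<'E'
def delta(p):
    s=env.read_state();M=R.from_rotvec(s['ee_rot']).as_matrix()
    print('t',round(s['t'],2),'pos',s['ee_pos'].round(4),'F',s['contact_force'].round(2),'w',round(s['width'],4),'yaw',np.degrees(np.arctan2(M[1,1],M[0,1])).round(2),'z',M[:,2].round(4))
    print('move mm',(M.T@(np.array(p)-s['ee_pos'])*1e3).round(1))
E
python3 -c "
from h import *
delta([.5756,-.0128,.085])
cv2.imwrite('pics/w1.png',env.read_camera('wrist'))"
```

```text
t 2.48 pos [0.5718 0.0131 0.2131] F [-0.13 -0.42 -0.51] w 0.0003 yaw 84.98 z [-9.e-04  1.e-04 -1.e+00]
move mm [ -6.2 -25.5 128.1]
```

>>> send_rows --rows '[{"translation":[-6,-25.5,0],"turn":0},{"translation":[0,0,40],"turn":0},{"translation":[0,0,40],"turn":0},{"translation":[0,0,40],"turn":0},{"translation":[0,0,8],"turn":0},{"translation":[0,0,0],"turn":0},{"translation":[0,0,0],"turn":0}]'

```text
t: 3.4
ee_pos: [0.5767, -0.013, 0.0873]
ee_rot: [0.137, 3.136, -0.0]
contact_force: [0.2, 0.1, -0.7]
width: 0.0004
gripper_force: 0.0
```

```bash
python3 -c "
from h import *
delta([.5756,-.0128,.075])
cv2.imwrite('pics/t1.png',cv2.resize(env.read_camera('scene')[140:240,110:320],None,fx=3,fy=3))"
```

```text
t 3.4 pos [ 0.5767 -0.013   0.0873] F [ 0.2   0.12 -0.74] w 0.0004 yaw 85.0 z [ 2.6e-03 -2.0e-04 -1.0e+00]
move mm [ 1.2  0.1 12.3]
```

View pics/t1.png

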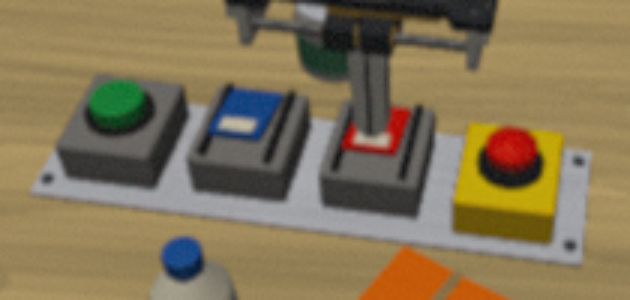

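The closed fingertips are just above the red paddle's white bar, at crop (372,130), so I'm pressing down in small steps.

>>> send_rows --rows '[{"translation":[0,0,8],"turn":0},{"translation":[0,0,5],"turn":0},{"translation":[0,0,4],"turn":0},{"translation":[0,0,4],"turn":0},{"translation":[0,0,3],"turn":0},{"translation":[0,0,0],"turn":0},{"translation":[0,0,0],"turn":0}]'

```text
t: 4.32
ee_pos: [0.5773, -0.0133, 0.0653]
ee_rot: [0.137, 3.134, -0.0]
contact_force: [-11.3, -0.2, 40.0]
width: 0.0005
gripper_force: 18.0
```

>>> send_rows --rows '[{"translation":[0,0,-25],"turn":0},{"translation":[0,0,-20],"turn":0},{"translation":[0,-35,0],"turn":0},{"translation":[0,-35,0],"turn":0},{"translation":[0,-34.5,0],"turn":0},{"translation":[0,0,0],"turn":0},{"translation":[0,0,0],"turn":0}]'

```text
t: 5.2
ee_pos: [0.5666, -0.1167, 0.1061]
ee_rot: [-0.137, -3.138, -0.001]
contact_force: [-0.2, 0.2, -0.7]
width: 0.0006
gripper_force: 0.0
```

```bash
python3 -c "
from h import *
delta([.5680,-.1172,.085])
cv2.imwrite('pics/t2.png',cv2.resize(env.read_camera('scene')[140:240,110:320],None,fx=3,fy=3))"
```

```text
t 5.2 pos [ 0.5666 -0.1167  0.1061] F [-0.21  0.19 -0.67] w 0.0006 yaw 84.98 z [-9.e-04  4.e-04 -1.e+00]
move mm [-1.5 -0.4 21.1]
```

View pics/t2.png

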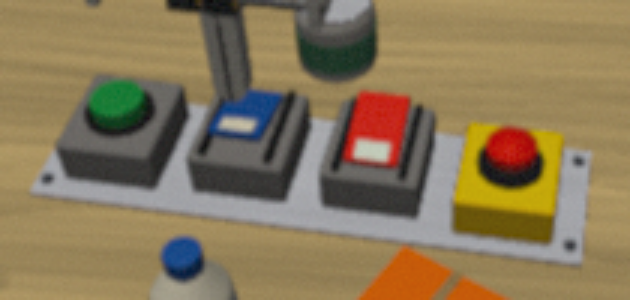

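The red paddle's white-bar end is now fully down at crop (372,151). Blue is next.

>>> send_rows --rows '[{"translation":[-1.5,-0.5,15],"turn":0},{"translation":[0,0,12],"turn":0},{"translation":[0,0,5],"turn":0},{"translation":[0,0,4],"turn":0},{"translation":[0,0,4],"turn":0},{"translation":[0,0,3],"turn":0},{"translation":[0,0,0],"turn":0},{"translation":[0,0,0],"turn":0}]'

```text
t: 6.25
ee_pos: [0.5693, -0.1179, 0.0657]
ee_rot: [0.137, 3.135, -0.001]
contact_force: [-3.2, 3.2, 19.6]
width: 0.0005
gripper_force: 9.5
```

>>> send_rows --rows '[{"translation":[0,0,1],"turn":0},{"translation":[0,0,0],"turn":0},{"translation":[0,0,0],"turn":0},{"translation":[0,0,-25],"turn":0},{"translation":[0,0,-20],"turn":0},{"translation":[6,-35,0],"turn":0},{"translation":[6,-35,0],"turn":0},{"translation":[5,-33,0],"turn":0},{"translation":[0,0,0],"turn":0},{"translation":[0,0,0],"turn":0}]'

```text
t: 7.5
ee_pos: [0.5423, -0.2185, 0.1073]
ee_rot: [-0.137, -3.138, -0.0]
contact_force: [0.5, 0.2, -0.8]
width: 0.0004
gripper_force: 0.0
```

```bash
python3 -c "
from h import *
delta([.542,-.219,.072])
cv2.imwrite('pics/t3.png',cv2.resize(env.read_camera('scene')[140:240,110:320],None,fx=3,fy=3))"
```

```text
t 7.5 pos [ 0.5423 -0.2185  0.1073] F [ 0.54  0.17 -0.75] w 0.0004 yaw 84.99 z [-5.e-04  3.e-04 -1.e+00]
move mm [ 0.2 -0.5 35.3]
```

View pics/t3.png

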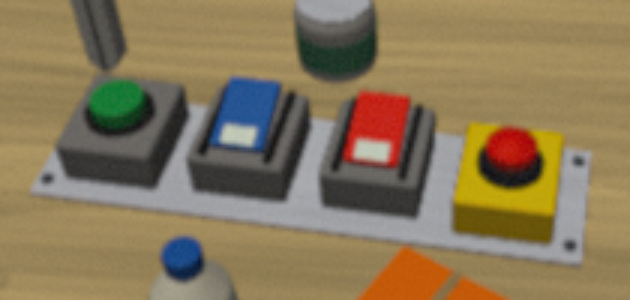

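Both rockers are on, with white bars down at crop (238,135) and (372,151). Now I'll press and hold green.

>>> send_rows --rows '[{"translation":[0,0,20],"turn":0},{"translation":[0,0,13],"turn":0},{"translation":[0,0,4],"turn":0},{"translation":[0,0,4],"turn":0},{"translation":[0,0,3],"turn":0},{"translation":[0,0,2],"turn":0},{"translation":[0,0,0],"turn":0},{"translation":[0,0,0],"turn":0},{"translation":[0,0,0],"turn":0}]'

```text
t: 8.68
ee_pos: [0.5426, -0.2187, 0.0623]
ee_rot: [0.137, 3.138, 0.0]
contact_force: [-2.1, 5.5, 7.4]
width: 0.0007
gripper_force: 4.1
```

Travel is about 9.7 mm at 7.4 N. I'll add a little more to seat it against the end stop.

>>> send_rows --rows '[{"translation":[0,0,1],"turn":0},{"translation":[0,0,0],"turn":0},{"translation":[0,0,0],"turn":0},{"translation":[0,0,0],"turn":0},{"translation":[0,0,0],"turn":0}]'

```text
t: 9.3
ee_pos: [0.5427, -0.2188, 0.0621]
ee_rot: [0.137, 3.137, -0.0]
contact_force: [-6.6, 6.8, 17.0]
width: 0.0005
gripper_force: 8.5
```

```bash
python3 -c "
from h import *
delta([.542,-.219,.062])
cv2.imwrite('pics/t4.png',cv2.resize(env.read_camera('scene')[120:290,110:320],None,fx=3,fy=3))"
```

```text
t 9.3 pos [ 0.5427 -0.2188  0.0621] F [-6.6   6.83 17.03] w 0.0005 yaw 84.99 z [ 1.1e-03 -1.0e-04 -1.0e+00]
move mm [ 0.7 -0.3  0.1]
```

View pics/t4.png

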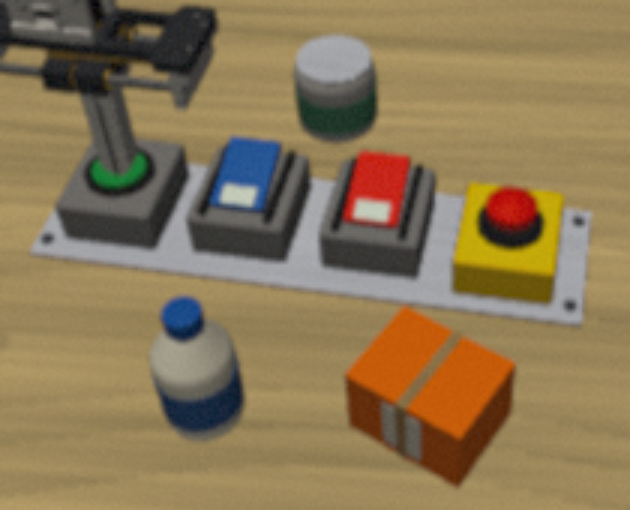

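The green button is pressed flush under the fingers at crop (118,168). Both rockers are on, the stop is up and the loose things haven't moved, so I'm handing in.

```bash
python3 -c "
from station import env
print(env.sign_off())"
```

```text
the job is handed in; nothing more can be done
None
```

I handed the job in at about 9.4 s: the red rocker then the blue are fully on, and the closed fingers are holding the green button right down (about 17 N); the stop button and the loose things were not touched. No verdict came back.

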